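# Change the cups in a locked sample changer

### The job

Slide the yellow safety catch on the sample changer aside and press the red release button it uncovers, so that the drawer springs out. Stand the used open cups from the drawer upright in the orange tray, and stand every fresh blue-lidded cup upright in the drawer, one to a bay, gripping the cups lightly (no harder than about 30 N). Then push the drawer gently home, without slamming it, until it latches, slide the catch back over the button, and leave everything else on the counter alone.

Things in the scene. Friction and masses are not known exactly. Their poses are not given: they have to be found in the camera images.
- changer_front (a point): sample changer: white bench box fixed to the counter, 300 mm wide (y), 118 mm deep (x), 125 mm high, with a 57 mm open slot over its drawer; this point is the middle of the front upper edge (z 125 mm). The point's axes are the box's: x to its back, y to its left seen from the robot, z up; the box stands turned up to 0.12 rad.
- drawer (a joint): steel drawer with a blue front, slides out of the front (box -x): 0 = shut and latched, 0.12 m = fully out. A spring (about 5 N shut, 3 N out, well damped) drives it out within about 3 s once the button lets go and holds it out. Pushed home, it dips the button by itself, clicks in and stays within 4 mm of 0; it needs about 10 N and runs up to 3 mm past 0 (negative) before its stop.
- drawer_floor (a point): middle of the drawer's inner floor (floor 35 mm above the counter, inside 80 mm deep in x, 236 mm wide in y; moves with the drawer); axes as the box's. Front and rear walls are 12 mm high over this floor, dividers 10 mm. With the drawer fully out this point is 80 mm in front of the box's front face. It has three bays side by side, each 76 mm wide and 80 mm deep, for one cup each.
- bay_left (a point): middle of the left bay's floor
- bay_mid (a point): middle of the middle bay's floor
- bay_right (a point): middle of the right bay's floor
- push_tab (a point): middle of the outer face of the push tab: the raised right end of the drawer's blue front, with a dark pad, 28 mm wide, 12 mm thick, its top 90 mm above the counter (the rest of the blue front reaches only 47 mm), this point 66 mm above the counter and 12 mm in front of the box when shut; push here, along the box's +x, to shut
- catch (a joint): yellow safety-catch shutter on the box's top, left half: 0 = covering the button, 0.06 m = slid fully to the box's right (box -y), button bare. Stays where it is left, slides with about 2 N.
- catch_grip (a point): centre of the black upright rib on the shutter by which it is moved: rib 12 mm thick in the sliding direction (box y), 32 mm long (box x), standing 26 mm above the yellow plate; the rib's top is 13.5 mm above this point, the plate's top 12.5 mm below it. The rib sits 45 mm to the right of the button when the catch covers the button, 105 mm when slid clear.
- button (a joint): red release button: 0 = up, 0.008 m = fully down; the drawer is let go from about 5 mm; a spring lifts it again; about 5 N presses it down
- button_top (a point): centre of the button's top face (32 mm across, 22 mm above the box's top, under the shutter until that is slid clear); press straight down
- waste_tray_in (a point): middle of the inner floor (4 mm above the counter) of the orange open tray, 120 mm (its x) by 180 mm (its y), walls 16 mm high and 4 mm thick; room for two cups side by side along its y. Does not move.
- fresh_1_mid (a point): fresh sample cup with a blue screw lid, round, 61 mm across (58 mm where gripped), 63 mm high, about 40 g, standing on the counter; this point is on its axis, 30 mm above its underside; z up its axis. May be absent.
- fresh_2_mid (a point): fresh sample cup with a blue screw lid, round, 61 mm across (58 mm where gripped), 63 mm high, about 40 g, standing on the counter; this point is on its axis, 30 mm above its underside; z up its axis. May be absent.
- fresh_3_mid (a point): fresh sample cup with a blue screw lid, round, 61 mm across (58 mm where gripped), 63 mm high, about 40 g, standing on the counter; this point is on its axis, 30 mm above its underside; z up its axis. May be absent.
- used_1_mid (a point): used cup without a lid, whitish, round, 57 mm across, 60 mm high, about 35 g, standing in one of the drawer's bays at the start; this point is on its axis, 30 mm above its underside; z up its axis. May be absent.
- used_2_mid (a point): used cup without a lid, whitish, round, 57 mm across, 60 mm high, about 35 g, standing in one of the drawer's bays at the start; this point is on its axis, 30 mm above its underside; z up its axis. May be absent.
- used_3_mid (a point): used cup without a lid, whitish, round, 57 mm across, 60 mm high, about 35 g, standing in one of the drawer's bays at the start; this point is on its axis, 30 mm above its underside; z up its axis. May be absent.
- tissues: bystander: stack of white tissues, 66 x 100 x 30 mm; origin in the middle of its underside; leave it alone
- calculator: bystander: black calculator, 176 x 128 x 27 mm; origin in the middle of its underside; leave it alone
Mind the look-alikes: they are no part of the job. Leave any purple look-alike of the part that bears fresh_3_mid alone.

How it is judged:
By the outcome, as a careful person would: the job done as asked, in the order asked, and still so for the second after the job is handed in, with the robot touching nothing.
Of fresh_1, fresh_2, fresh_3 only 2 to 3 are there at a start; the rules pass over those that are not, and their reading is None.
Of used_1, used_2, used_3 only 1 to 2 are there at a start; the rules pass over those that are not, and their reading is None.
At some moment in a run one of fresh_1, fresh_2, fresh_3 may be knocked a few centimetres aside while the robot is not near it.
It also fails if it takes over 210 s, if anything falls off the work surface, if the arm or the gripper's body presses on something with over 40 N, if the wrist force passes 120 N, or if a joint passes its speed limit or range.

### The arm

A 6-joint arm with a two-finger parallel gripper is mounted at the origin on a cart in front of the work surface, level with it; the furniture and walls round the work are solid. World frame = base frame: x ahead of the robot, y to its left, z up, the work surface at z = 0. Lengths are in mm, angles in rad, forces in N, time in s.
With the tool pointing down it reaches from about 350 to 775 mm from the base axis. Payload 7.3 kg.
Tool frame: the origin (TCP) lies at the very end of the fingers, on their centre line; the grasp point (between the pads) lies 19 mm behind it; z points along the fingers, y is the line along which they close (so a half turn about z gives the same grasp; the last joint's range is limited). The gripper opens to 92 mm and grips with 3 to 60 N. Pads are 19 mm wide; open, the fingers measure 130 mm over their backs; the gripper's body (75 mm by 190 mm) begins 47 mm behind the grasp point.
Start: joints at [1.129, 0.342, 1.524, -0, 1.275, -0.146], TCP at [153.025, 502.223, 226.741] pointing down, gripper open.
Joint ranges: [-2.53, 2.53], [-0.77, 2.02], [0.04, 2.7], [-1, 4.14], [0.28, 2.66], [-3.11, 3.11]. Speed limits (rad/s): [2.57, 2.57, 3.14, 3.14, 3.14, 3.14].

### API

Orientations are given as [roll, pitch, yaw] about the fixed x, y, z axes, in that order (R = Rz(yaw) Ry(pitch) Rx(roll)).
In Python, from plant import get_obs, capture, close_job gives the robot as it stands. The module is installed in compiled form; this text tells all that it offers.
- The arm moves only by the shell command python3 -m handwheel 'ROWS'. ROWS is JSON, a list of rows, each a list of 3 entries, a list of its own where there are three numbers: the turn, a rotation vector about the tool's x, y, z in degrees, then the shift along the tool's x, y, z in m, then the opening, from 0 (shut) to 1 (fully open). A call has 1 to 12 rows; each row is the pose to reach, as a shift and turn from the pose commanded when the call began, along the tool's axes at that moment; what a row does not reach only later rows make up. A row lasts 1/10 s, in which the tool goes at most 50 mm and 8.59 degrees, less where a joint would pass 70% of its speed; a pose out of reach is approached as far as the arm can. A call with a gripper value outside its range is refused whole. The fingers move at their own pace and stop on an object; the grip force is fixed at half the most. Time passes only in rows, so rows that repeat a pose let the fingers close. It gives the time, the measured TCP pose, the force, the opening and the grip force at its end, in the units of the state.
- get_obs(): the state, without advancing time (a new reading comes with each control period).
- capture(name): name is "scene" or "top" or "wrist"; returns a dict with "image" (400x640x3 uint8, red, green, blue), "depth" (400x640 float32, mm along the optical axis (not along the pixel's ray), 0 where there is no reading), "fx", "fy", "cx", "cy" (pixels), "k1" (the pictures are not rectified: a ray, as slopes to the right and down, at radius r is drawn at 1 + k1 r^2 times it, then the intrinsics apply), "camera_from_world" (4x4, takes a point from world to camera coordinates). Camera axes: x right, y down, z forward; pixel columns grow to the right and rows downward; lengths in mm; the calibration is good to about 2 mm. A picture is of the moment at which its call begins.
- close_job(): hands the job in; it is judged then, once.
The state is a dict: "time": time; "joint_positions": joint angles; "dq": joint speeds; "tau": joint torques, N m; "tool_pos": TCP position; "tcp_rot": TCP orientation; "contact_force": force on the tool from outside, world axes, zero at the start; "moment": the same for the moment, N m; "grip_width": finger opening in mm; "finger_force": force on a finger pad.
Only numpy, scipy, OpenCV 4.12 (cv2) and the standard library are available. Lean on these libraries where they do the work, as an engineer would, in place of code of your own. Each camera call takes 0.05 s, during which the arm holds its last target. There are 200 camera calls.

## Working session

There is one attempt and no reset: what is moved stays moved. The work goes in short steps, Python scripts to look and compute and a shell command to move; the robot and the scene stay as the last step left them, time stands still between calls to the robot, and variables do not carry over. Pictures are saved under pics/ and viewed, at most 14 in all, crops included, and the job is handed in when it is done.

```bash
mkdir -p pics
cat > h.py <<'E'
import numpy as np, cv2
from plant import get_obs, capture
from scipy.spatial.transform import Rotation as R
def snap(n, f):
    c=capture(n); cv2.imwrite('pics/'+f+'.png', c['image'][:,:,::-1]); np.savez('pics/'+f+'.npz', **c); return c
def load(f): return dict(np.load('pics/'+f+'.npz'))
def cloud(c):
    "world xyz per pixel"
    v,u=np.mgrid[0:400,0:640].astype(float)
    x=(u-c['cx'])/c['fx']; y=(v-c['cy'])/c['fy']; X,Y=x.copy(),y.copy()
    for _ in range(8):
        s=1+c['k1']*(X*X+Y*Y); X,Y=x/s,y/s
    d=c['depth'].astype(float); P=np.stack([X*d,Y*d,d,np.ones_like(d)],-1)
    W=(P@np.linalg.inv(c['camera_from_world']).T)[...,:3]; W[d==0]=np.nan
    return W
def at(W,u,v,r=2): return np.nanmedian(W[v-r:v+r+1,u-r:u+r+1].reshape(-1,3),0).round(1)
def rel(xyz, yaw=None, roll=None):
    "shift in tool axes (m) from measured pose"
    o=get_obs(); T=R.from_euler('xyz',o['tcp_rot'])
    print('t',o['time'],'pos',np.round(o['tool_pos'],1),'rot',np.round(o['tcp_rot'],4))
    print((T.inv().apply(np.array(xyz)-o['tool_pos'])/1000).round(4))
E
python3 - <<'E'
from h import *
for n in ('scene','top','wrist'):
    c=snap(n,n+'0'); print(n,c['fx'],c['camera_from_world'].round(2).tolist())
print(get_obs())
E
```

```text
scene 508.12531881610676 [[0.69, -0.72, -0.0, -288.63], [-0.5, -0.47, -0.73, 400.91], [0.52, 0.5, -0.69, 1304.79], [0.0, 0.0, 0.0, 1.0]]
top 503.3572117704305 [[0.21, -0.98, -0.0, 3.42], [-0.87, -0.19, -0.46, 524.9], [0.45, 0.1, -0.89, 1767.01], [0.0, 0.0, 0.0, 1.0]]
wrist 302.0795566627486 [[0.29, 0.96, -0.0, -526.39], [0.92, -0.28, 0.27, -34.39], [0.26, -0.08, -0.96, 390.97], [0.0, 0.0, 0.0, 1.0]]
{'time': 0.15, 'joint_positions': array([ 1.12898954e+00,  3.42535130e-01,  1.52477433e+00,  4.17171620e-05,
        1.27539414e+00, -1.45974335e-01]), 'dq': array([-7.46208142e-04, -7.83456322e-04, -2.31164765e-03,  9.38325834e-05,
       -6.59652851e-04, -2.18476358e-03]), 'tau': array([ 1.66616683e-03, -4.31475091e+01, -2.44349116e+01,  7.18615833e-02,
        5.39287424e-02, -7.69765188e-05]), 'tool_pos': array([152.88422364, 501.94196973, 226.22702977]), 'tcp_rot': array([-3.14049932e+00, -2.01067524e-04,  2.84574792e+00]), 'contact_force': array([-0.34872712,  0.02566105, -0.12434631]), 'moment': array([-0.0239014 , -0.0021813 ,  0.01358955]), 'finger_force': 0.0, 'grip_width': 91.59594189594704}
```

View pics/scene0.png

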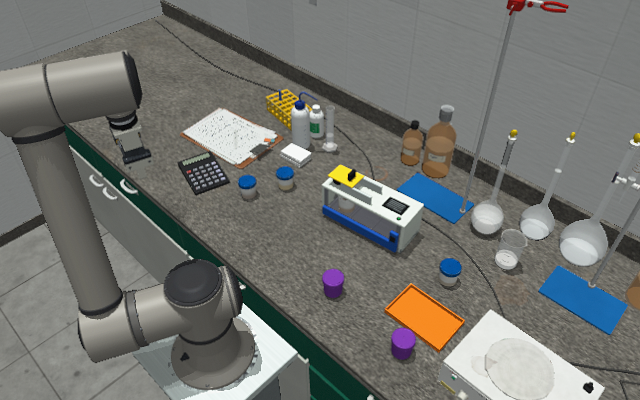

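View pics/top0.png

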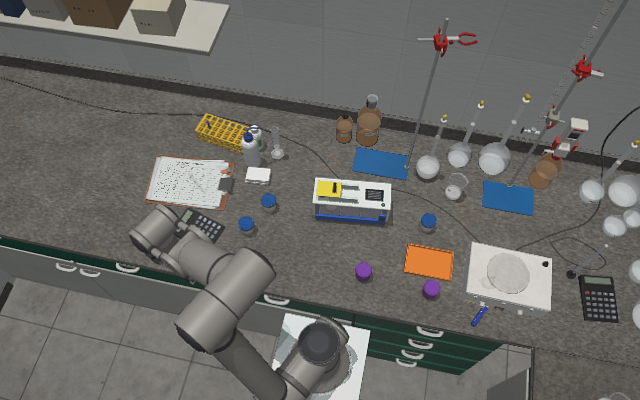

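The pictures show three blue-lidded cups (scene 248,187; 285,178; 450,272), two purple look-alikes, the changer (scene ~370,210) and the orange tray (425,315). Next I measure them.

Run:
```python
from h import *
for f in ('scene0','top0'):
    c=load(f); W=cloud(c); h=cv2.cvtColor(c['image'],cv2.COLOR_RGB2HSV); H,S,V=[h[...,i].astype(int) for i in range(3)]
    z=W[...,2]
    for nm,m in (('blue',(H>98)&(H<115)&(S>150)&(z>56)&(z<70)),('purple',(H>130)&(H<150)&(S>130)&(z>56)&(z<70)),('orange',(H>5)&(H<17)&(S>200)&(z>-5)&(z<25)),('yellow',(H>22)&(H<33)&(S>180)&(z>120)&(z<150)),('white top',(S<40)&(V>150)&(z>119)&(z<131)&(W[...,0]>400)&(W[...,0]<700)&(abs(W[...,1])<350))):
        n,l,st,ce=cv2.connectedComponentsWithStats(m.astype(np.uint8))
        for i in range(1,n):
            if st[i,4]<40: continue
            P=W[l==i]; r=cv2.minAreaRect(P[:,:2].astype(np.float32))
            print(f,nm,ce[i].round(),st[i,4],'mean',P.mean(0).round(1),'rect',np.round(r[0],1),np.round(r[1],1),round(r[2],1))
```

```text
scene0 blue [285. 172.] 162 mean [561.  322.2  61.9] rect [562.2 322.6] [55.8 56.4] 82.2
scene0 blue [247. 181.] 178 mean [444.3 382.2  61.8] rect [445.1 383.4] [59.6 57.4] 28.6
scene0 blue [450. 267.] 297 mean [ 606.5 -310.4   61.5] rect [ 606.8 -309.2] [61.1 56.8] 31.7
scene0 purple [333. 278.] 302 mean [351.1 -97.1  61.7] rect [352.2 -96.2] [59.8 55.5] 42.3
scene0 purple [403. 339.] 417 mean [ 333.3 -352.6   61.2] rect [ 333.3 -351.8] [58.1 60.6] 59.5
scene0 orange [424. 317.] 2647 mean [ 457.6 -336.8    5. ] rect [ 455.3 -333.2] [125.3 188.5] 1.0
scene0 white top [383. 202.] 1333 mean [625.3 -45.4 125.1] rect [628.4   1.5] [121.2 302.3] 7.1
top0 blue [268. 200.] 110 mean [560.8 326.7  61.1] rect [561.3 326.2] [52.7 51.9] 21.6
top0 blue [429. 220.] 125 mean [ 605.8 -307.8   61.1] rect [ 606.  -307.1] [53.1 51.8] 9.5
top0 blue [245. 223.] 123 mean [444.  386.6  61.6] rect [442.6 387.8] [53.2 52.6] 3.5
top0 purple [363. 270.] 138 mean [348.5 -92.7  61.5] rect [348.8 -93.3] [54.3 54.9] 58.5
top0 purple [432. 288.] 156 mean [ 331.2 -349.8   61.2] rect [ 332.5 -349.2] [55.  55.3] 77.3
top0 white top [358. 194.] 893 mean [627.  -19.3 124.2] rect [626.1   3.9] [120.6 298.3] 6.3
```

Run:
```python
from h import *
a=load('scene0')['image'][150:260,300:440,::-1]; b=load('top0')['image'][165:235,300:405,::-1]
a=cv2.resize(a,None,fx=5.6,fy=5.6,interpolation=2)[:300*2]; cv2.imwrite('pics/ca.png',a[:600,:790])
```

```text
(no output)
```

View pics/ca.png

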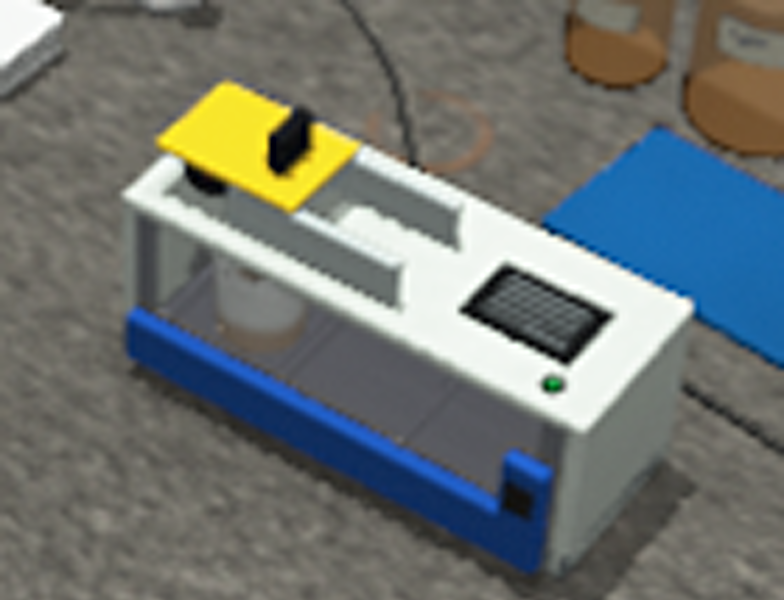

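The crop shows the rib near scene pixel (352,175), one used cup in the left bay, and the other bays apparently empty. The box yaw comes out at about +0.117.

```bash
python3 - <<'E'
from h import *
th=np.deg2rad(6.7); o=np.array([627-59*np.cos(th),2.5-59*np.sin(th)])
print('front',o)
for f in ('scene0','top0'):
    W=cloud(load(f)); d=W[...,:2]-o; bx=d@[np.cos(th),np.sin(th)]; by=d@[-np.sin(th),np.cos(th)]; z=W[...,2]
    for lo,hi in ((144,160),(160,185)):
        m=(bx>0)&(bx<118)&(abs(by)<150)&(z>lo)&(z<hi)
        q=lambda a:np.percentile(a[m],[2,50,98]).round(1)
        if m.sum(): print(f,lo,m.sum(),'bx',q(bx),'by',q(by),'z',q(z))
E
python3 -c "
from h import *
rel([590,60,330])"
```

```text
front [568.40293168  -4.38357349]
scene0 144 409 bx [16.  39.6 85.1] by [-21.4  48.5 132.5] z [144.7 156.  159.8]
scene0 160 248 bx [15.9 45.1 80.8] by [ 43.6  81.1 131.2] z [160.1 162.2 183.4]
top0 144 336 bx [11.9 44.1 81.3] by [-15.9  75.6 135.2] z [145.2 154.5 159.7]
top0 160 145 bx [13.1 41.8 74.6] by [ 43.5  87.3 136.1] z [160.1 163.2 182.9]
t 0.15 pos [152.9 501.9 226.2] rot [-3.1405e+00 -2.0000e-04  2.8457e+00]
[-0.547  -0.2954 -0.1036]
```

```bash
R='[[0,0,-23.7],[-0.547,-0.295,-0.104],1]'; python3 -m handwheel '[[[0,0,-4],[-0.04,-0.02,-0.03],1],[[0,0,-23.7],[-0.547,-0.295,-0.104],1],[[0,0,-23.7],[-0.547,-0.295,-0.104],1],[[0,0,-23.7],[-0.547,-0.295,-0.104],1],[[0,0,-23.7],[-0.547,-0.295,-0.104],1],[[0,0,-23.7],[-0.547,-0.295,-0.104],1],[[0,0,-23.7],[-0.547,-0.295,-0.104],1],[[0,0,-23.7],[-0.547,-0.295,-0.104],1],[[0,0,-23.7],[-0.547,-0.295,-0.104],1],[[0,0,-23.7],[-0.547,-0.295,-0.104],1],[[0,0,-23.7],[-0.547,-0.295,-0.104],1],[[0,0,-23.7],[-0.547,-0.295,-0.104],1]]'
python3 -c "
from h import *
rel([590,60,340])"
```

```text
time: 1.35
tool_pos: [558.7, 92.0, 324.7]
tcp_rot: [3.141, -0.0, -3.024]
contact_force: [0.4, 0.0, 0.3]
grip_width: 91.7
finger_force: 0.0
t 1.35 pos [558.7  92.  324.7] rot [ 3.1413e+00 -3.0000e-04 -3.0240e+00]
[-0.0274 -0.0354 -0.0154]
```

Run:
```python
from h import *
c=snap('wrist','w1'); W=cloud(c); im=c['image']; o=np.array([568.4,-4.4]); th=.117
d=W[...,:2]-o; bx=d@[np.cos(th),np.sin(th)]; by=d@[-np.sin(th),np.cos(th)]; z=W[...,2]
m=(z>172)&(z<195)&(bx>0)&(bx<118)&(by>0)
q=lambda a:np.percentile(a[m],[2,50,98]).round(1)
print(m.sum(),q(bx),q(by),q(z),q(W[...,0]),q(W[...,1]))
m=(z>153)&(z<167)&(bx>0)&(bx<118)&(by>0)
print('plate',m.sum(),q(bx),q(by),q(z), cv2.minAreaRect(W[m][:,:2].astype(np.float32)))
m=(z>119)&(z<131)&(bx>-15)&(bx<130)&(im.min(2)>150)
r=cv2.minAreaRect(W[m][:,:2].astype(np.float32)); print('top',r)
rel([0,0,0])
```

```text
355 [35.  47.9 65.1] [66.5 72.7 78.1] [173.2 185.8 187.5] [594.7 607.4 624.5] [66.7 73.4 80. ]
plate 4612 [18.2 47.3 82.9] [  8.7  91.2 137.1] [154.5 160.3 161.9] ((610.7257080078125, 70.62023162841797), (66.52018737792969, 139.2480926513672), 6.583512306213379)
top ((629.4468383789062, 5.6771392822265625), (116.00252532958984, 299.6229248046875), 6.550616264343262)
t 1.4 pos [563.2  86.3 324.4] rot [-3.1378e+00  2.4000e-03 -3.0287e+00]
[ 0.5701 -0.0211  0.3231]
```

View pics/w1.png

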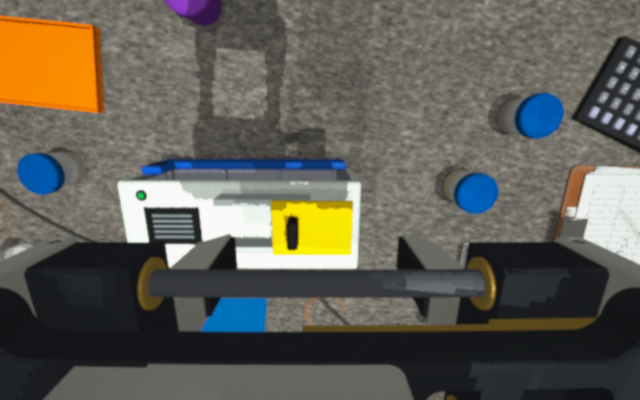

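Run:
```python
from h import *
for k in range(2): c=capture('wrist')
c=snap('wrist','w2'); W=cloud(c); im=c['image']; th=.116
def box(W,o): d=W[...,:2]-o; return d@[np.cos(th),np.sin(th)],d@[-np.sin(th),np.cos(th)]
o=np.array([568.4,-4.4]); bx,by=box(W,o); z=W[...,2]
m=(z>119)&(z<131)&(bx>-15)&(bx<130)&(im.min(2)>150)
r=cv2.minAreaRect(W[m][:,:2].astype(np.float32)); print('top',r)
for f in ('w2','scene0','top0'):
    W=cloud(load(f)); bx,by=box(W,o); z=W[...,2]
    m=(z>170)&(z<195)&(bx>0)&(bx<118)&(by>0)
    q=lambda a:np.percentile(a[m],[2,50,98]).round(1)
    print(f,m.sum(),q(bx),q(by),q(z),q(W[...,0]),q(W[...,1]))
rel([608,72,230])
```

```text
top ((629.744873046875, 5.880096435546875), (116.1384506225586, 299.5023193359375), 6.322601795196533)
w2 372 [34.8 47.4 64.8] [66.5 72.8 78.2] [171.7 185.8 187.6] [594.5 607.  624.4] [66.9 73.3 79.6]
scene0 191 [  3.2  52.1 113.6] [  62.1 1865.2 1884.5] [170.8 183.4 194.6] [354.3 430.6 622.5] [  62.2 1855.5 1875.5]
top0 28 [30.6 44.9 64.8] [61.3 70.2 75.9] [171.4 181.4 190.5] [590.7 604.7 625.6] [62.8 70.3 77.8]
t 1.55 pos [557.8  92.9 323.7] rot [ 3.141e+00 -1.700e-03 -3.026e+00]
[-0.0476 -0.0266  0.0936]
```

```bash
python3 -m handwheel '[[[0,0,0],[-0.049,-0.026,0.05],0.6],[[0,0,0],[-0.049,-0.026,0.08],0.6],[[0,0,0],[-0.049,-0.026,0.11],0.6],[[0,0,0],[-0.049,-0.026,0.13],0.6],[[0,0,0],[-0.049,-0.026,0.145],0.6],[[0,0,0],[-0.049,-0.026,0.156],0.6],[[0,0,0],[-0.049,-0.026,0.156],0.6],[[0,0,0],[-0.049,-0.026,0.156],0.6],[[0,0,0],[-0.049,-0.026,0.156],0.6]]'
python3 -c "
from h import *
rel([609.3,72.7,168])"
```

```text
time: 2.45
tool_pos: [609.8, 74.0, 169.9]
tcp_rot: [-3.141, 0.002, -3.023]
contact_force: [0.0, 0.4, 0.5]
grip_width: 55.2
finger_force: 0.0
t 2.45 pos [609.8  74.  169.9] rot [-3.1414e+00  2.1000e-03 -3.0233e+00]
[ 0.0006 -0.0013  0.0019]
```

```bash
python3 -m handwheel '[[[0,0,0],[0,-0.001,0.001],0],[[0,0,0],[0,-0.001,0.001],0],[[0,0,0],[0,-0.001,0.001],0],[[0,0,0],[0,-0.001,0.001],0],[[0,0,0],[0,-0.001,0.001],0],[[0,0,0],[0,-0.001,0.001],0]]'
python3 -m handwheel '[[[0,0,0],[0,-0.005,0],0],[[0,0,0],[0,-0.012,0],0],[[0,0,0],[0,-0.02,0],0],[[0,0,0],[0,-0.028,0],0],[[0,0,0],[0,-0.036,0],0],[[0,0,0],[0,-0.043,0],0],[[0,0,0],[0,-0.05,0],0],[[0,0,0],[0,-0.055,0],0],[[0,0,0],[0,-0.058,0],0],[[0,0,0],[0,-0.06,0],0],[[0,0,0],[0,-0.061,0],0],[[0,0,0],[0,-0.061,0],0]]'
```

```text
time: 3.05
tool_pos: [609.6, 72.2, 167.6]
tcp_rot: [-3.141, 0.0, -3.024]
contact_force: [1.4, -13.2, -0.8]
grip_width: 11.2
finger_force: 20.5
time: 4.25
tool_pos: [616.4, 12.4, 167.6]
tcp_rot: [3.141, -0.0, -3.024]
contact_force: [-3.2, 2.8, 2.0]
grip_width: 11.6
finger_force: 30.0
```

```bash
python3 -m handwheel '[[[0,0,0],[0,0,0],0.4],[[0,0,0],[0,0,0],0.4],[[0,0,0],[0,0,0],0.4],[[0,0,0],[0,0,-0.03],0.4],[[0,0,0],[0,0,-0.08],0.4],[[0,0,0],[0.03,0.04,-0.12],0.2],[[0,0,0],[0.055,0.08,-0.13],0],[[0,0,0],[0.055,0.08,-0.13],0],[[0,0,0],[0.055,0.08,-0.13],0],[[0,0,0],[0.055,0.08,-0.13],0],[[0,0,0],[0.055,0.08,-0.13],0]]'
python3 - <<'E'
from h import *
c=snap('wrist','w3'); W=cloud(c); h=cv2.cvtColor(c['image'],cv2.COLOR_RGB2HSV); z=W[...,2]
m=((h[...,0]<6)|(h[...,0]>172))&(h[...,1]>140)&(z>100)&(z<175)
n,l,st,ce=cv2.connectedComponentsWithStats(m.astype(np.uint8))
for i in range(1,n):
    if st[i,4]>30: P=W[l==i]; P=P[P[:,2]>np.median(P[:,2])-4]; print(ce[i],st[i],np.median(P,0),cv2.minEnclosingCircle(P[:,:2].astype(np.float32)))
rel([604,116.7,175])
E
```

```text
time: 5.35
tool_pos: [553.1, 84.0, 296.3]
tcp_rot: [-3.141, -0.002, -3.025]
contact_force: [0.2, 0.6, -1.1]
grip_width: 0.1
finger_force: 0.0
[341.67539267 232.01308901] [327 223  28  19 382] [598.49928254 119.33683299 147.29296321] ((604.066650390625, 118.21808624267578), 15.309661865234375)
t 5.4 pos [553.1  84.  296.3] rot [-3.1415e+00 -2.0000e-03 -3.0251e+00]
[-0.0546  0.0266  0.1212]
```

View pics/w3.png

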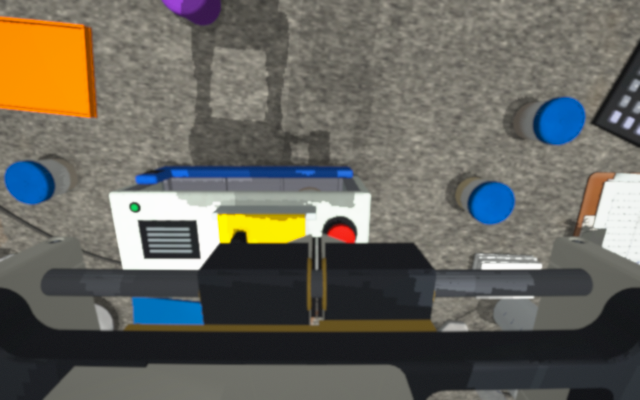

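The picture shows the red button bare at (341,232), which is world (604,117.5) with its top at z 147. The predicted position was (604,116.7), so they agree.

```bash
python3 -m handwheel '[[[0,0,0],[-0.03,0.02,0.04],0],[[0,0,0],[-0.0545,0.027,0.08],0],[[0,0,0],[-0.0545,0.027,0.12],0],[[0,0,0],[-0.0545,0.027,0.14],0],[[0,0,0],[-0.0545,0.027,0.147],0],[[0,0,0],[-0.0545,0.027,0.151],0],[[0,0,0],[-0.0545,0.027,0.154],0],[[0,0,0],[-0.0545,0.027,0.157],0],[[0,0,0],[-0.0545,0.027,0.157],0],[[0,0,0],[-0.0545,0.027,0.157],0],[[0,0,0],[-0.0545,0.027,0.157],0]]'
```

```text
time: 6.5
tool_pos: [604.3, 118.3, 141.6]
tcp_rot: [-3.141, 0.002, -3.024]
contact_force: [1.0, -1.2, 3.1]
grip_width: 0.6
finger_force: 1.5
```

```bash
python3 -m handwheel '[[[0,0,0],[0,0,0.0015],0],[[0,0,0],[0,0,0.0025],0],[[0,0,0],[0,0,0.0025],0],[[0,0,0],[0,0,0.0025],0],[[0,0,0],[0,0,-0.01],0],[[0,0,0],[0,0,-0.05],0],[[0,0,0],[0,0,-0.1],0],[[0,0,0],[0.04,-0.05,-0.15],0.5],[[0,0,0],[0.08,-0.1,-0.2],1],[[0,0,0],[0.08,-0.1,-0.2],1],[[0,0,0],[0.08,-0.1,-0.2],1],[[0,0,0],[0.08,-0.1,-0.2],1]]'
python3 -m handwheel '[[[0,0,0],[0,0,0],1],[[0,0,0],[0,0,0],1],[[0,0,0],[0,0,0],1],[[0,0,0],[0,0,0],1],[[0,0,0],[0,0,0],1],[[0,0,0],[0,0,0],1],[[0,0,0],[0,0,0],1],[[0,0,0],[0,0,0],1],[[0,0,0],[0,0,0],1],[[0,0,0],[0,0,0],1],[[0,0,0],[0,0,0],1],[[0,0,0],[0,0,0],1]]'
python3 -m handwheel '[[[0,0,0],[0,0,0],1],[[0,0,0],[0,0,0],1],[[0,0,0],[0,0,0],1],[[0,0,0],[0,0,0],1],[[0,0,0],[0,0,0],1],[[0,0,0],[0,0,0],1]]'
python3 - <<'E'
from h import *
c=snap('wrist','w4'); W=cloud(c); im=c['image'].astype(int); z=W[...,2]
h=cv2.cvtColor(c['image'],cv2.COLOR_RGB2HSV)
m=(h[...,0]>105)&(h[...,0]<122)&(h[...,1]>150)&(z>38)&(z<54)&(W[...,0]<600)&(abs(W[...,1])<220)
n,l,st,ce=cv2.connectedComponentsWithStats(m.astype(np.uint8))
for i in range(1,n):
    if st[i,4]>60: print(ce[i],st[i],cv2.minAreaRect(W[l==i][:,:2].astype(np.float32)))
# cup rims in drawer
m=(z>85)&(z<102)&(W[...,0]<575)&(abs(W[...,1])<150)
n,l,st,ce=cv2.connectedComponentsWithStats(m.astype(np.uint8))
for i in range(1,n):
    if st[i,4]>60: P=W[l==i]; print('rim',ce[i].round(),st[i,4],cv2.minEnclosingCircle(P[:,:2].astype(np.float32)),np.median(P[:,2]))
print(get_obs()['tool_pos'])
E
```

```text
time: 7.7
tool_pos: [535.6, 8.9, 342.2]
tcp_rot: [-3.142, 0.002, -3.026]
contact_force: [1.0, -0.7, -0.7]
grip_width: 35.6
finger_force: 0.0
time: 8.9
tool_pos: [535.9, 9.6, 340.6]
tcp_rot: [3.142, 0.0, -3.024]
contact_force: [0.8, -0.6, -0.5]
grip_width: 91.7
finger_force: 0.0
time: 9.5
tool_pos: [535.9, 9.6, 340.6]
tcp_rot: [3.142, 0.0, -3.024]
contact_force: [0.8, 0.5, 0.5]
grip_width: 91.6
finger_force: 0.0
[313.65144231 103.00480769] [ 226   99  175    9 1248] ((444.80963134765625, -3.332672119140625), (10.059300422668457, 247.7541961669922), 6.328927516937256)
rim [209. 102.] 194 ((460.8304138183594, -137.3655242919922), 12.691354751586914) 89.82962587515254
rim [367. 139.] 322 ((483.7334289550781, 68.06746673583984), 29.490007400512695) 94.89587977305331
[535.87915631   9.62697216 340.61536866]
```

View pics/w4.png

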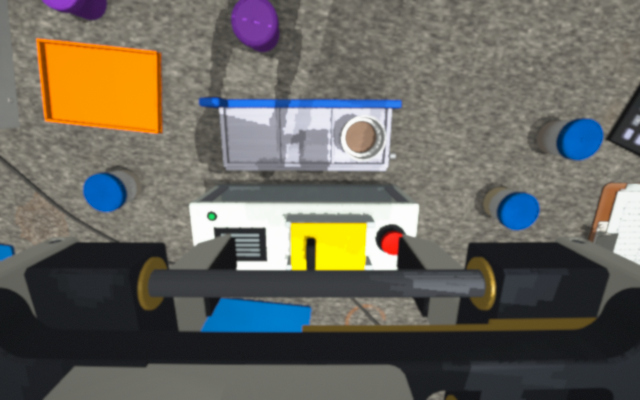

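The drawer is out, with one used cup in the left bay at pixel (362,136), world (483.5,68) with its rim at z 95. The other two bays are empty. I'll grasp the used cup with the fingers along the box's y.

```bash
python3 -m handwheel '[[[0,0,0],[0.02,0.03,0.03],1],[[0,0,0],[0.045,0.064,0.06],1],[[0,0,0],[0.045,0.064,0.105],1],[[0,0,0],[0.045,0.064,0.15],1],[[0,0,0],[0.045,0.064,0.19],1],[[0,0,0],[0.045,0.064,0.22],1],[[0,0,0],[0.045,0.064,0.25],1],[[0,0,0],[0.045,0.064,0.275],1],[[0,0,0],[0.045,0.064,0.288],1],[[0,0,0],[0.045,0.064,0.288],1],[[0,0,0],[0.045,0.064,0.288],1]]'
python3 -m handwheel '[[[0,0,0],[0,0,0],0],[[0,0,0],[0,0,0],0],[[0,0,0],[0,0,0],0],[[0,0,0],[0,0,0],0],[[0,0,0],[0,0,0],0],[[0,0,0],[0,0,0],0],[[0,0,0],[0,0,-0.01],0],[[0,0,0],[0,0,-0.03],0],[[0,0,0],[0,0,-0.06],0],[[0,0,0],[0,0,-0.1],0],[[0,0,0],[0,0,-0.1],0],[[0,0,0],[0,0,-0.1],0]]'
python3 -c "
from h import *
W=cloud(load('w4'));c=load('w4');h=cv2.cvtColor(c['image'],cv2.COLOR_RGB2HSV)
m=(h[...,0]>5)&(h[...,0]<17)&(h[...,1]>200)&(W[...,1]<-150)
print(cv2.minAreaRect(W[m][:,:2].astype(np.float32)))
rel([457,-310,152])"
```

```text
time: 10.65
tool_pos: [484.0, 67.9, 52.9]
tcp_rot: [3.142, 0.0, -3.024]
contact_force: [0.2, 0.3, 0.9]
grip_width: 92.0
finger_force: 0.0
time: 11.85
tool_pos: [484.0, 67.9, 153.7]
tcp_rot: [-3.141, 0.002, -3.024]
contact_force: [0.3, 0.3, -0.3]
grip_width: 56.6
finger_force: 30.0
((456.43988037109375, -339.04461669921875), (195.93670654296875, 122.12733459472656), 89.39444732666016)
t 11.85 pos [484.   67.9 153.7] rot [-3.1414e+00  2.3000e-03 -3.0237e+00]
[ 0.0713 -0.3721  0.0016]
```

```bash
python3 -m handwheel '[[[0,0,0],[0.005,-0.02,0],0],[[0,0,0],[0.012,-0.06,0],0],[[0,0,0],[0.02,-0.105,0],0],[[0,0,0],[0.03,-0.15,0],0],[[0,0,0],[0.038,-0.195,0],0],[[0,0,0],[0.047,-0.24,0],0],[[0,0,0],[0.055,-0.285,0],0],[[0,0,0],[0.063,-0.33,0],0],[[0,0,0],[0.07,-0.37,0],0],[[0,0,0],[0.075,-0.398,0],0],[[0,0,0],[0.075,-0.398,0.02],0],[[0,0,0],[0.075,-0.398,0.05],0]]'
python3 -m handwheel '[[[0,0,0],[0,0,0.03],0],[[0,0,0],[0,0,0.05],0],[[0,0,0],[0,0,0.065],0],[[0,0,0],[0,0,0.074],0],[[0,0,0],[0,0,0.08],0],[[0,0,0],[0,0,0.08],0],[[0,0,0],[0,0,0.08],0]]'
```

```text
time: 13.05
tool_pos: [455.8, -337.5, 101.8]
tcp_rot: [-3.141, 0.001, -3.026]
contact_force: [-0.4, -0.9, -1.2]
grip_width: 56.1
finger_force: 30.0
time: 13.75
tool_pos: [456.1, -336.2, 22.7]
tcp_rot: [-3.141, 0.0, -3.024]
contact_force: [0.4, -0.1, -0.1]
grip_width: 56.6
finger_force: 30.0
```

```bash
python3 -m handwheel '[[[0,0,0],[0,0,0.0005],0],[[0,0,0],[0,0,0.0005],1],[[0,0,0],[0,0,0.0005],1],[[0,0,0],[0,0,0.0005],1],[[0,0,0],[0,0,0.0005],1],[[0,0,0],[0,0,-0.02],1],[[0,0,0],[0,0,-0.05],1],[[0,0,0],[0,0,-0.1],1],[[0,0,0],[0.03,0,-0.15],1],[[0,0,0],[0.03,0,-0.16],1],[[0,0,0],[0.03,0,-0.16],1],[[0,0,0],[0.03,0,-0.16],1]]'
python3 - <<'E'
from h import *
snap('wrist','w5'); snap('scene','s5'); snap('top','t5')
for f in ('w4','w5','s5','t5'):
    c=load(f); W=cloud(c); h=cv2.cvtColor(c['image'],cv2.COLOR_RGB2HSV); z=W[...,2]
    m=(h[...,0]>98)&(h[...,0]<115)&(h[...,1]>150)&(z>56)&(z<72)
    n,l,st,ce=cv2.connectedComponentsWithStats(m.astype(np.uint8))
    for i in range(1,n):
        if st[i,4]>60:
            P=W[l==i]; P=P[abs(P[:,2]-np.median(P[:,2]))<2.5]; print(f,ce[i].round(),st[i,4],np.round(cv2.minEnclosingCircle(P[:,:2].astype(np.float32))[0],1),cv2.minEnclosingCircle(P[:,:2].astype(np.float32))[1],P.mean(0).round(1))
rel([606,-306,100])
E
```

```text
time: 14.95
tool_pos: [426.1, -339.5, 182.1]
tcp_rot: [3.141, 0.0, -3.024]
contact_force: [0.8, -0.2, -0.8]
grip_width: 91.7
finger_force: 0.0
w4 [581. 139.] 1384 [447.9 387.2] 30.399953842163086 [447.5 387.1  62.4]
w4 [104. 192.] 1230 [ 609.  -304.6] 29.682600021362305 [ 608.6 -304.    62.4]
w4 [519. 211.] 1167 [564.5 328.6] 30.262712478637695 [564.6 327.8  62.2]
s5 [284. 172.] 164 [559.4 325.3] 31.75400733947754 [560.9 322.9  61.5]
t5 [268. 200.] 112 [561.3 327.1] 28.99342918395996 [559.6 327.6  61.7]
t5 [245. 223.] 131 [442.2 388. ] 28.55131721496582 [443.4 388.4  60.9]
t 15.1 pos [ 425.9 -339.   180.8] rot [ 3.1389e+00 -1.8000e-03 -3.0234e+00]
[-0.1829  0.0113  0.0805]
```

View pics/w5.png

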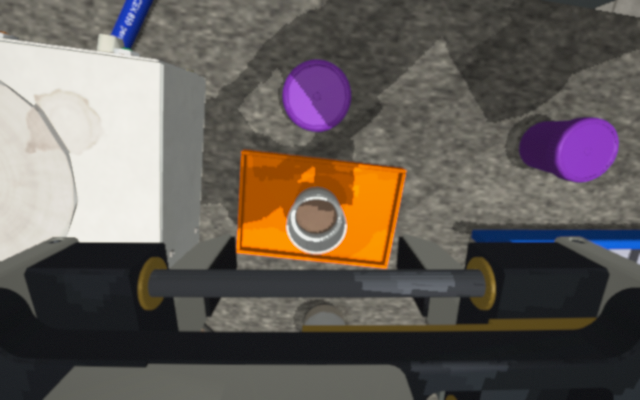

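The used cup stands upright in the tray at (317,218). Next is the right fresh cup at (608,-305), after a quick check of the clearance around it.

```bash
python3 - <<'E'
from h import *
for f in ('scene0','top0'):
    W=cloud(load(f)); 
    for cx,cy in ((608,-305),(447,387),(564,328)):
        m=(abs(W[...,0]-cx)<60)&(abs(W[...,1]-cy)<115)&(W[...,2]>18)&(np.hypot(W[...,0]-cx,W[...,1]-cy)>42)&(W[...,2]<400)
        P=W[m]; print(f,cx,len(P), P[::max(1,len(P)//6)].round().tolist())
E
python3 -c "
from h import *
rel([608,-305,16])"
```

```text
scene0 608 0 []
scene0 447 7 [[442.0, 492.0, 19.0], [425.0, 494.0, 19.0], [405.0, 501.0, 18.0], [406.0, 497.0, 20.0], [408.0, 482.0, 19.0], [388.0, 496.0, 19.0], [391.0, 483.0, 20.0]]
scene0 564 0 []
top0 608 0 []
top0 447 4 [[425.0, 496.0, 22.0], [423.0, 496.0, 18.0], [417.0, 497.0, 21.0], [404.0, 498.0, 18.0]]
top0 564 0 []
t 15.1 pos [ 425.9 -339.   180.8] rot [ 3.1389e+00 -1.8000e-03 -3.0234e+00]
[-0.1851  0.0119  0.1645]
```

```bash
python3 -m handwheel '[[[0,0,0],[-0.04,0.003,0],1],[[0,0,0],[-0.085,0.006,0],1],[[0,0,0],[-0.13,0.009,0],1],[[0,0,0],[-0.165,0.011,0],1],[[0,0,0],[-0.185,0.0127,0.03],1],[[0,0,0],[-0.185,0.0127,0.07],1],[[0,0,0],[-0.185,0.0127,0.11],1],[[0,0,0],[-0.185,0.0127,0.14],1],[[0,0,0],[-0.185,0.0127,0.158],1],[[0,0,0],[-0.185,0.0127,0.165],1],[[0,0,0],[-0.185,0.0127,0.165],1],[[0,0,0],[-0.185,0.0127,0.165],1]]'
python3 -m handwheel '[[[0,0,0],[0,0,0],0],[[0,0,0],[0,0,0],0],[[0,0,0],[0,0,0],0],[[0,0,0],[0,0,0],0],[[0,0,0],[0,0,0],0],[[0,0,0],[0,0,0],0],[[0,0,0],[0,0,-0.01],0],[[0,0,0],[0,0,-0.04],0],[[0,0,0],[0,0,-0.08],0],[[0,0,0],[0,0,-0.12],0],[[0,0,0],[0,0,-0.14],0],[[0,0,0],[0,0,-0.14],0]]'
python3 -c "
from h import *
rel([500,-96,156])"
```

```text
time: 16.3
tool_pos: [609.0, -305.5, 18.2]
tcp_rot: [-3.141, 0.001, -3.024]
contact_force: [0.2, 0.1, 0.4]
grip_width: 92.1
finger_force: 0.0
time: 17.5
tool_pos: [610.1, -306.3, 162.6]
tcp_rot: [-3.136, 0.006, -3.024]
contact_force: [0.3, 0.1, -0.3]
grip_width: 57.1
finger_force: 30.0
t 17.5 pos [ 610.1 -306.3  162.6] rot [-3.1364  0.0063 -3.0236]
[0.0846 0.2219 0.0049]
```

Run:
```python
from h import *
W=cloud(load('w4')); o=np.array([570,-2.5]); th=.117
d=W[...,:2]-o; bx=d@[np.cos(th),np.sin(th)]; by=d@[-np.sin(th),np.cos(th)]; z=W[...,2]
# floor extents & divider profile
m=(z>30)&(z<39)&(bx>-135)&(bx<-30)&(abs(by)<140); print('floor bx',np.percentile(bx[m],[1,99]),'by',np.percentile(by[m],[1,99]),np.median(z[m]))
for lo in range(-130,135,4):
    k=(bx>-100)&(bx<-60)&(by>lo)&(by<lo+4); print(lo+2,np.nanmedian(z[k]).round(1),end=' | ')
print()
for lo in range(-140,-20,4):
    k=(by>-70)&(by<-10)&(bx>lo)&(bx<lo+4); print(lo+2,np.nanmedian(z[k]).round(1),end=' | ')
rel([500,-96,156])
```

```text
floor bx [-117.65136243  -30.4020269 ] by [-115.93915549  117.42057726] 35.69718937547691
-128 nan | -124 47.4 | -120 47.7 | -116 39.4 | -112 35.9 | -108 35.8 | -104 35.8 | -100 35.8 | -96 35.8 | -92 35.7 | -88 35.8 | -84 35.8 | -80 35.9 | -76 35.6 | -72 35.9 | -68 415.5 | -64 422.0 | -60 428.5 | -56 428.8 | -52 430.6 | -48 431.1 | -44 428.7 | -40 429.0 | -36 428.1 | -32 425.6 | -28 421.7 | -24 421.8 | -20 421.6 | -16 421.7 | -12 421.9 | -8 421.5 | -4 421.6 | 0 421.8 | 4 421.5 | 8 421.6 | 12 421.8 | 16 421.5 | 20 421.6 | 24 421.7 | 28 421.8 | 32 421.6 | 36 421.9 | 40 421.5 | 44 421.7 | 48 421.7 | 52 421.2 | 56 421.2 | 60 421.6 | 64 422.6 | 68 427.1 | 72 428.7 | 76 428.0 | 80 428.8 | 84 441.1 | 88 430.5 | 92 428.5 | 96 428.5 | 100 420.4 | 104 410.7 | 108 89.7 | 112 35.4 | 116 35.8 | 120 46.8 | 124 47.8 | 128 nan | 132 nan | 136 0.7 | 
-138 0.6 | -134 0.8 | -130 46.1 | -126 47.7 | -122 47.6 | -118 36.4 | -114 35.7 | -110 36.0 | -106 35.7 | -102 35.9 | -98 35.7 | -94 35.8 | -90 35.7 | -86 35.8 | -82 35.9 | -78 35.9 | -74 36.0 | -70 36.3 | -66 425.8 | -62 430.3 | -58 443.2 | -54 449.7 | -50 430.9 | -46 425.5 | -42 370.5 | -38 370.3 | -34 396.1 | -30 387.7 | -26 387.3 | -22 387.5 | t 17.5 pos [ 610.1 -306.3  162.6] rot [-3.1364  0.0063 -3.0236]
[0.0846 0.2219 0.0049]
  return np.nanmean(a, axis, out=out, keepdims=keepdims)
```

```bash
python3 -m handwheel '[[[0,0,0],[0.01,0.025,0],0],[[0,0,0],[0.025,0.065,0],0],[[0,0,0],[0.042,0.11,0],0],[[0,0,0],[0.058,0.155,0],0],[[0,0,0],[0.073,0.195,0],0],[[0,0,0],[0.0835,0.2215,0],0],[[0,0,0],[0.0835,0.2215,0.02],0],[[0,0,0],[0.0835,0.2215,0.05],0],[[0,0,0],[0.0835,0.2215,0.075],0],[[0,0,0],[0.0835,0.2215,0.085],0],[[0,0,0],[0.0835,0.2215,0.085],0],[[0,0,0],[0.0835,0.2215,0.085],0]]'
```

```text
time: 18.7
tool_pos: [499.8, -95.3, 73.0]
tcp_rot: [-3.142, 0.0, -3.024]
contact_force: [0.0, -0.3, -0.9]
grip_width: 57.4
finger_force: 30.0
```

```bash
python3 -m handwheel '[[[0,0,0],[0,0,0.01],0],[[0,0,0],[0,0,0.016],0],[[0,0,0],[0,0,0.0195],0],[[0,0,0],[0,0,0.0197],0],[[0,0,0],[0,0,0.0197],0.85],[[0,0,0],[0,0,0.0197],0.85],[[0,0,0],[0,0,0.0197],0.85],[[0,0,0],[0,0,0.0197],0.85],[[0,0,0],[0,0,0],0.85],[[0,0,0],[0,0,-0.04],1],[[0,0,0],[0,0,-0.09],1],[[0,0,0],[0,0,-0.14],1]]'
python3 -c "
from h import *
rel([564,328,213])"
```

```text
time: 19.9
tool_pos: [498.9, -95.0, 214.1]
tcp_rot: [3.141, -0.001, -3.024]
contact_force: [0.7, -0.1, -0.4]
grip_width: 91.1
finger_force: 0.0
t 19.9 pos [498.9 -95.  214.1] rot [ 3.1410e+00 -9.0000e-04 -3.0238e+00]
[-0.1144  0.4124  0.0013]
```

```bash
python3 -m handwheel '[[[0,0,0],[-0.007,0.042,0],1],[[0,0,0],[-0.014,0.087,0],1],[[0,0,0],[-0.022,0.132,0],1],[[0,0,0],[-0.03,0.18,0],1],[[0,0,0],[-0.038,0.225,0],1],[[0,0,0],[-0.045,0.27,0],1],[[0,0,0],[-0.053,0.315,0],1],[[0,0,0],[-0.061,0.36,0],1],[[0,0,0],[-0.067,0.4,0],1],[[0,0,0],[-0.07,0.42,0],1],[[0,0,0],[-0.07,0.42,0],1],[[0,0,0],[-0.07,0.42,0],1]]'
cat >> h.py <<'E'
def lids(f):
    c=load(f); W=cloud(c); h=cv2.cvtColor(c['image'],cv2.COLOR_RGB2HSV); z=W[...,2]
    m=(h[...,0]>98)&(h[...,0]<115)&(h[...,1]>150)&(z>50)&(z<106)
    n,l,st,ce=cv2.connectedComponentsWithStats(m.astype(np.uint8))
    for i in range(1,n):
        if st[i,4]>60:
            P=W[l==i]; P=P[abs(P[:,2]-np.median(P[:,2]))<2.5]; r=cv2.minEnclosingCircle(P[:,:2].astype(np.float32)); print(f,ce[i].round(),st[i,4],np.round(r[0],1),round(r[1],1),P.mean(0).round(1))
E
python3 - <<'E'
from h import *
snap('wrist','w6');snap('scene','s6');snap('top','t6')
for f in('w6','s6','t6'): lids(f)
rel([564,328,213])
E
```

```text
time: 21.1
tool_pos: [519.3, 330.0, 212.2]
tcp_rot: [-3.141, -0.001, -3.023]
contact_force: [-0.2, -0.9, 0.5]
grip_width: 91.8
finger_force: 0.0
w6 [382. 125.] 2917 [447.7 389.3] 30.1 [447.1 388.7  62.5]
w6 [310. 227.] 2245 [564.  329.8] 30.1 [563.1 329.7  62.3]
s6 [285. 173.] 179 [562.5 324.2] 30.3 [561.9 322.4  62.1]
s6 [246. 182.] 193 [447.4 383.9] 31.4 [444.9 383.4  61.7]
s6 [368. 241.] 297 [501.1 -99.4] 32.0 [498.9 -97.9  96.8]
s6 [372. 261.] 75 [ 456.7 -142.4] 13.4 [ 455.6 -142.9   81.5]
t6 [371. 230.] 159 [497.7 -94.9] 27.8 [495.7 -97.6  96.4]
t 21.25 pos [519.8 328.9 212.8] rot [-3.1413 -0.     -3.0251]
[-0.0438 -0.006  -0.0002]
```

View pics/w6.png

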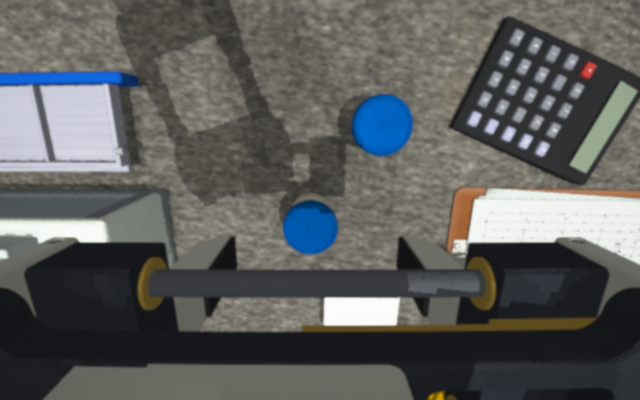

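View pics/t6.png

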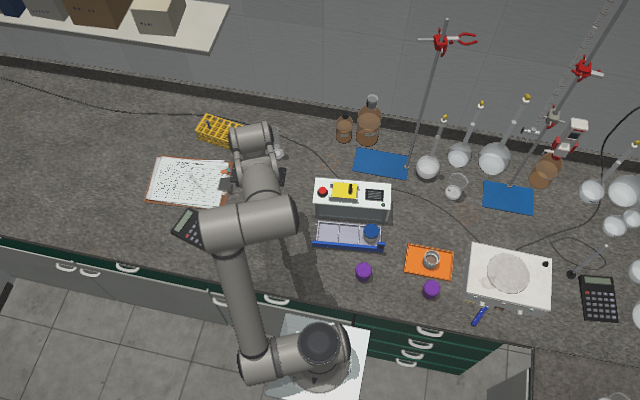

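The top view shows a lid at (371,230) in the right bay and the used cup at (431,259) in the tray. The next cup is at (563.8,329.7), wrist pixel (310,227), with room around it.

```bash
python3 -m handwheel '[[[0,0,0],[-0.025,-0.003,0.02],1],[[0,0,0],[-0.044,-0.0052,0.05],1],[[0,0,0],[-0.044,-0.0052,0.09],1],[[0,0,0],[-0.044,-0.0052,0.13],1],[[0,0,0],[-0.044,-0.0052,0.165],1],[[0,0,0],[-0.044,-0.0052,0.185],1],[[0,0,0],[-0.044,-0.0052,0.195],1],[[0,0,0],[-0.044,-0.0052,0.195],1],[[0,0,0],[-0.044,-0.0052,0.195],1]]'
python3 -m handwheel '[[[0,0,0],[0,0,0],0],[[0,0,0],[0,0,0],0],[[0,0,0],[0,0,0],0],[[0,0,0],[0,0,0],0],[[0,0,0],[0,0,0],0],[[0,0,0],[0,0,0],0],[[0,0,0],[0,0,-0.01],0],[[0,0,0],[0,0,-0.04],0],[[0,0,0],[0,0,-0.08],0],[[0,0,0],[0,0,-0.11],0],[[0,0,0],[0,0,-0.11],0],[[0,0,0],[0,0,-0.11],0]]'
```

```text
time: 22.15
tool_pos: [564.9, 330.1, 19.0]
tcp_rot: [3.141, 0.002, -3.024]
contact_force: [0.8, -0.1, -0.2]
grip_width: 91.7
finger_force: 0.0
time: 23.35
tool_pos: [564.1, 330.3, 128.6]
tcp_rot: [3.141, 0.002, -3.024]
contact_force: [-0.2, -0.1, -0.9]
grip_width: 57.1
finger_force: 30.0
```

```bash
python3 -m handwheel '[[[0,0,0],[0.02,-0.03,0],0],[[0,0,0],[0.04,-0.075,0],0],[[0,0,0],[0.06,-0.115,0],0],[[0,0,0],[0.08,-0.16,0],0],[[0,0,0],[0.098,-0.2,0],0],[[0,0,0],[0.11,-0.235,0],0],[[0,0,0],[0.1133,-0.247,0],0],[[0,0,0],[0.1133,-0.247,0.02],0],[[0,0,0],[0.1133,-0.247,0.04],0],[[0,0,0],[0.1133,-0.247,0.055],0],[[0,0,0],[0.1133,-0.247,0.055],0],[[0,0,0],[0.1133,-0.247,0.055],0]]'
```

```text
time: 24.55
tool_pos: [480.2, 71.9, 72.2]
tcp_rot: [3.141, -0.001, -3.023]
contact_force: [-0.2, 0.1, 0.1]
grip_width: 57.3
finger_force: 30.0
```

```bash
python3 -m handwheel '[[[0,0,0],[0,0,0.01],0],[[0,0,0],[0,0,0.016],0],[[0,0,0],[0,0,0.0195],0],[[0,0,0],[0,0,0.0195],0],[[0,0,0],[0,0,0.0195],0.85],[[0,0,0],[0,0,0.0195],0.85],[[0,0,0],[0,0,0.0195],0.85],[[0,0,0],[0,0,0.0195],0.85],[[0,0,0],[0,0,0],0.85],[[0,0,0],[0,0,-0.04],1],[[0,0,0],[0,0,-0.09],1],[[0,0,0],[0,0,-0.14],1]]'
python3 -m handwheel '[[[0,0,0],[0.005,0.042,0],1],[[0,0,4],[0.01,0.087,0],1],[[0,0,8],[0.015,0.132,0],1],[[0,0,12],[0.021,0.178,0],1],[[0,0,16],[0.026,0.225,0],1],[[0,0,20],[0.031,0.27,0],1],[[0,0,20],[0.036,0.31,0],1],[[0,0,20],[0.037,0.323,0],1],[[0,0,20],[0.037,0.323,0],1],[[0,0,20],[0.037,0.323,0],1]]'
python3 - <<'E'
from h import *
snap('wrist','w7');snap('scene','s7')
for f in('w7','s7'): lids(f)
rel([447.5,388.5,17])
E
```

```text
time: 25.75
tool_pos: [479.8, 71.5, 214.2]
tcp_rot: [3.141, -0.001, -3.024]
contact_force: [1.5, 0.1, 0.7]
grip_width: 91.1
finger_force: 0.0
time: 26.75
tool_pos: [405.9, 387.0, 212.4]
tcp_rot: [-3.141, -0.0, 2.91]
contact_force: [-1.0, 0.1, 0.0]
grip_width: 91.4
finger_force: 0.0
w7 [325. 223.] 2252 [446.2 389.4] 29.9 [445.4 389.5  62.3]
s7 [247. 182.] 194 [444.8 382.3] 31.4 [444.9 382.9  61.3]
s7 [322. 216.] 260 [479.3  68.6] 31.3 [480.   68.4  96.6]
s7 [368. 241.] 297 [501.3 -97.2] 31.0 [500.6 -97.5  96.5]
s7 [371. 262.] 81 [ 458.5 -142.3] 12.4 [ 456.7 -143.8   78.8]
t 26.85 pos [406.3 386.5 212.7] rot [-3.1411e+00  1.0000e-04  2.9088e+00]
[-0.0396  0.0115  0.1957]
```

```bash
python3 -m handwheel '[[[0,0,0],[-0.025,0.008,0.02],1],[[0,0,0],[-0.0387,0.0118,0.05],1],[[0,0,0],[-0.0387,0.0118,0.09],1],[[0,0,0],[-0.0387,0.0118,0.13],1],[[0,0,0],[-0.0387,0.0118,0.165],1],[[0,0,0],[-0.0387,0.0118,0.185],1],[[0,0,0],[-0.0387,0.0118,0.1945],1],[[0,0,0],[-0.0387,0.0118,0.1945],1],[[0,0,0],[-0.0387,0.0118,0.1945],1]]'
python3 -m handwheel '[[[0,0,0],[0,0,0],0],[[0,0,0],[0,0,0],0],[[0,0,0],[0,0,0],0],[[0,0,0],[0,0,0],0],[[0,0,0],[0,0,0],0],[[0,0,0],[0,0,0],0],[[0,0,0],[0,0,-0.01],0],[[0,0,0],[0,0,-0.05],0],[[0,0,0],[0,0,-0.1],0],[[0,0,0],[0,0,-0.15],0],[[0,0,0],[0,0,-0.15],0],[[0,0,0],[0,0,-0.15],0]]'
python3 -c "
from h import *
rel([490.6,-11.9,168])"
```

```text
time: 27.75
tool_pos: [447.1, 390.6, 19.4]
tcp_rot: [3.14, 0.001, 2.91]
contact_force: [0.6, 0.6, -0.0]
grip_width: 92.0
finger_force: 0.0
time: 28.95
tool_pos: [446.5, 390.9, 170.0]
tcp_rot: [3.139, 0.002, 2.91]
contact_force: [-0.3, 0.9, -1.9]
grip_width: 57.2
finger_force: 30.0
t 28.95 pos [446.5 390.9 170. ] rot [3.1390e+00 2.4000e-03 2.9105e+00]
[-0.1352 -0.382   0.0013]
```

```bash
python3 -m handwheel '[[[0,0,0],[-0.01,-0.028,0],0],[[0,0,0],[-0.025,-0.07,0],0],[[0,0,0],[-0.04,-0.113,0],0],[[0,0,0],[-0.055,-0.156,0],0],[[0,0,0],[-0.07,-0.2,0],0],[[0,0,0],[-0.085,-0.243,0],0],[[0,0,0],[-0.1,-0.286,0],0],[[0,0,0],[-0.115,-0.328,0],0],[[0,0,0],[-0.128,-0.362,0],0],[[0,0,0],[-0.1353,-0.3815,0],0],[[0,0,0],[-0.1353,-0.3815,0],0],[[0,0,0],[-0.1353,-0.3815,0],0]]'
python3 -m handwheel '[[[0,0,0],[0,0,0.02],0],[[0,0,0],[0,0,0.04],0],[[0,0,0],[0,0,0.06],0],[[0,0,0],[0,0,0.075],0],[[0,0,0],[0,0,0.085],0],[[0,0,0],[0,0,0.095],0],[[0,0,0],[0,0,0.095],0],[[0,0,0],[0,0,0.095],0]]'
python3 -c "
from h import *
rel([490.6,-11.9,54])"
```

```text
time: 30.15
tool_pos: [489.4, -11.6, 166.9]
tcp_rot: [3.141, -0.003, 2.909]
contact_force: [0.3, -0.4, -0.3]
grip_width: 57.3
finger_force: 30.0
time: 30.95
tool_pos: [490.5, -11.5, 73.3]
tcp_rot: [3.141, 0.0, 2.911]
contact_force: [1.0, -0.7, -0.2]
grip_width: 57.3
finger_force: 30.0
t 30.95 pos [490.5 -11.5  73.3] rot [3.1414e+00 2.0000e-04 2.9107e+00]
[-0.0002 -0.0003  0.0193]
```

```bash
python3 -m handwheel '[[[0,0,0],[0,0,0.01],0],[[0,0,0],[0,0,0.016],0],[[0,0,0],[0,0,0.0193],0],[[0,0,0],[0,0,0.0193],0],[[0,0,0],[0,0,0.0193],0.73],[[0,0,0],[0,0,0.0193],0.73],[[0,0,0],[0,0,0.0193],0.73],[[0,0,0],[0,0,0.0193],0.73],[[0,0,0],[0,0,0],0.73],[[0,0,0],[0,0,-0.03],0.73],[[0,0,0],[0,0,-0.08],0.73],[[0,0,0],[0,0,-0.13],0.73]]'
python3 -m handwheel '[[[0,0,-8],[0,0,-0.04],0],[[0,0,-16],[-0.02,0,-0.08],0],[[0,0,-20],[-0.04,0,-0.13],0],[[0,0,-20],[-0.04,0,-0.13],0],[[0,0,-20],[-0.04,0,-0.13],0],[[0,0,-20],[-0.04,0,-0.13],0]]'
python3 - <<'E'
from h import *
snap('wrist','w8');lids('w8');rel([430,-117,200])
E
```

```text
time: 32.15
tool_pos: [489.6, -11.7, 204.4]
tcp_rot: [-3.142, -0.002, 2.91]
contact_force: [2.1, -0.3, -0.3]
grip_width: 66.9
finger_force: 0.0
time: 32.75
tool_pos: [528.4, -20.8, 331.5]
tcp_rot: [3.141, -0.003, -3.024]
contact_force: [-0.5, -0.2, -0.4]
grip_width: 23.9
finger_force: 0.0
w8 [232. 111.] 241 [ 460.1 -138.4] 13.6 [ 460.7 -137.8   89.9]
w8 [262. 146.] 1637 [500. -93.] 29.8 [499.9 -92.7  97.5]
w8 [326. 147.] 1600 [492.  -10.3] 29.4 [491.5 -10.7  97.4]
w8 [391. 146.] 1646 [481.   72.5] 29.5 [480.7  72.4  97.6]
t 32.8 pos [528.2 -20.7 331.3] rot [ 3.1404 -0.0034 -3.0242]
[ 0.1084 -0.0843  0.1316]
```

View pics/w8.png

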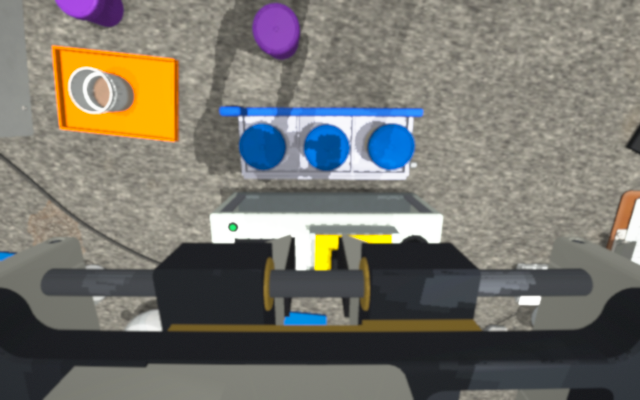

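All three blue lids are in the bays at (262,146), (326,147) and (391,146), all at z about 97.5. The tab is at (232,111). Next I push it with closed fingers, keeping the TCP at about z 67 so the gripper body clears the box top.

```bash
python3 -m handwheel '[[[0,0,0],[0.03,-0.025,0],0],[[0,0,0],[0.065,-0.055,0],0],[[0,0,0],[0.1,-0.085,0],0],[[0,0,0],[0.127,-0.108,0],0],[[0,0,0],[0.127,-0.108,0.04],0],[[0,0,0],[0.127,-0.108,0.09],0],[[0,0,0],[0.127,-0.108,0.135],0],[[0,0,0],[0.127,-0.108,0.18],0],[[0,0,0],[0.127,-0.108,0.22],0],[[0,0,0],[0.127,-0.108,0.25],0],[[0,0,0],[0.127,-0.108,0.264],0],[[0,0,0],[0.127,-0.108,0.264],0]]'
python3 - <<'E'
from h import *
o=get_obs(); d=np.array(o['tool_pos'][:2])-[570,-2.2]; th=.117; print('bx',d@[np.cos(th),np.sin(th)],'by',d@[-np.sin(th),np.cos(th)],o['tool_pos'],o['tcp_rot'])
E
```

```text
time: 34.0
tool_pos: [413.2, -141.7, 66.5]
tcp_rot: [3.137, -0.006, -3.024]
contact_force: [0.0, -1.4, -0.2]
grip_width: 0.3
finger_force: 0.0
bx -171.96769623457942 by -120.19850470120521 [ 413.23915633 -141.65109169   66.45539604] [ 3.13728659 -0.00580543 -3.02400863]
```

```bash
python3 -m handwheel '[[[0,0,0],[-0.008,0,0],0],[[0,0,0],[-0.016,0,0],0],[[0,0,0],[-0.022,0,0],0],[[0,0,0],[-0.026,0,0],0],[[0,0,0],[-0.029,0,0],0],[[0,0,0],[-0.032,0,0],0],[[0,0,0],[-0.035,0,0],0],[[0,0,0],[-0.038,0,0],0],[[0,0,0],[-0.041,0,0],0],[[0,0,0],[-0.044,0,0],0],[[0,0,0],[-0.047,0,0],0],[[0,0,0],[-0.05,0,0],0]]'
python3 -m handwheel '[[[0,0,0],[-0.004,0,0],0],[[0,0,0],[-0.008,0,0],0],[[0,0,0],[-0.012,0,0],0],[[0,0,0],[-0.016,0,0],0],[[0,0,0],[-0.02,0,0],0],[[0,0,0],[-0.024,0,0],0],[[0,0,0],[-0.028,0,0],0],[[0,0,0],[-0.032,0,0],0],[[0,0,0],[-0.036,0,0],0],[[0,0,0],[-0.04,0,0],0],[[0,0,0],[-0.044,0,0],0],[[0,0,0],[-0.048,0,0],0]]'
```

```text
time: 35.2
tool_pos: [465.2, -137.2, 69.1]
tcp_rot: [3.141, -0.001, -3.024]
contact_force: [-3.8, -2.1, 3.7]
grip_width: 0.4
finger_force: 2.6
time: 36.4
tool_pos: [512.7, -131.7, 69.1]
tcp_rot: [3.141, -0.001, -3.024]
contact_force: [-6.1, -2.5, 3.2]
grip_width: 0.6
finger_force: 3.1
```

```bash
python3 -m handwheel '[[[0,0,0],[-0.004,0,0],0],[[0,0,0],[-0.008,0,0],0],[[0,0,0],[-0.012,0,0],0],[[0,0,0],[-0.016,0,0],0],[[0,0,0],[-0.02,0,0],0],[[0,0,0],[-0.024,0,0],0],[[0,0,0],[-0.027,0,0],0],[[0,0,0],[-0.03,0,0],0],[[0,0,0],[-0.032,0,0],0],[[0,0,0],[-0.034,0,0],0],[[0,0,0],[-0.036,0,0],0],[[0,0,0],[-0.038,0,0],0]]'
python3 -m handwheel '[[[0,0,0],[-0.0015,0,0],0],[[0,0,0],[-0.003,0,0],0],[[0,0,0],[-0.0045,0,0],0],[[0,0,0],[-0.006,0,0],0],[[0,0,0],[-0.007,0,0],0],[[0,0,0],[-0.008,0,0],0],[[0,0,0],[-0.009,0,0],0],[[0,0,0],[-0.01,0,0],0],[[0,0,0],[-0.0105,0,0],0],[[0,0,0],[-0.011,0,0],0]]'
```

```text
time: 37.6
tool_pos: [549.5, -127.5, 69.1]
tcp_rot: [3.141, -0.003, -3.024]
contact_force: [-7.8, -2.3, 5.2]
grip_width: 0.5
finger_force: 4.0
time: 38.6
tool_pos: [561.4, -126.1, 69.1]
tcp_rot: [-3.142, -0.001, -3.024]
contact_force: [-4.8, -3.1, 2.3]
grip_width: 0.9
finger_force: 2.8
```

```bash
python3 -m handwheel '[[[0,0,0],[-0.0007,0,0],0],[[0,0,0],[-0.0014,0,0],0],[[0,0,0],[-0.002,0,0],0],[[0,0,0],[-0.002,0,0],0]]'; python3 -m handwheel '[[[0,0,0],[-0.0005,0,0],0],[[0,0,0],[-0.001,0,0],0],[[0,0,0],[-0.0015,0,0],0],[[0,0,0],[-0.0015,0,0],0]]'
```

```text
time: 39.0
tool_pos: [563.5, -125.9, 69.1]
tcp_rot: [-3.142, -0.001, -3.024]
contact_force: [-4.3, -2.1, 4.1]
grip_width: 0.2
finger_force: 2.6
time: 39.4
tool_pos: [564.4, -125.7, 69.0]
tcp_rot: [3.141, -0.002, -3.024]
contact_force: [-6.3, -2.6, 3.5]
grip_width: 0.5
finger_force: 3.6
```

```bash
python3 -m handwheel '[[[0,0,0],[-0.0005,0,0],0],[[0,0,0],[-0.001,0,0],0],[[0,0,0],[-0.0015,0,0],0],[[0,0,0],[-0.0015,0,0],0]]'; python3 -m handwheel '[[[0,0,0],[-0.0005,0,0],0],[[0,0,0],[-0.001,0,0],0],[[0,0,0],[-0.0015,0,0],0],[[0,0,0],[-0.0015,0,0],0]]'
python3 - <<'E'
from h import *
snap('scene','s9'); lids('s9')
im=load('s9')['image'][150:260,300:440,::-1]; cv2.imwrite('pics/c9.png',cv2.resize(im,None,fx=5,fy=5,interpolation=2))
E
```

```text
time: 39.8
tool_pos: [564.5, -125.7, 69.1]
tcp_rot: [3.141, -0.005, -3.024]
contact_force: [-12.1, -4.3, 8.3]
grip_width: 0.6
finger_force: 6.4
time: 40.2
tool_pos: [564.5, -125.7, 69.1]
tcp_rot: [3.141, -0.008, -3.024]
contact_force: [-17.4, -5.4, 11.4]
grip_width: 0.7
finger_force: 9.2
```

View pics/c9.png

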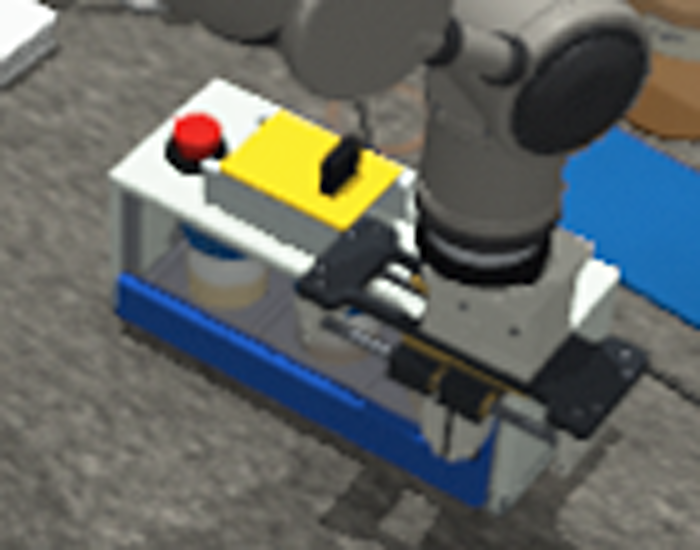

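The drawer looks flush: the position stopped at x 564.5 while the force rose to 17 N, so it's against its stop. I'll back off gently and check.

```bash
python3 -m handwheel '[[[0,0,0],[0.002,0,0],0],[[0,0,0],[0.005,0,0],0],[[0,0,0],[0.01,0,0],0],[[0,0,0],[0.03,0,0],0],[[0,0,0],[0.06,0,0],0],[[0,0,0],[0.06,0,-0.04],0],[[0,0,0],[0.06,0,-0.09],0],[[0,0,0],[0.06,0,-0.14],0],[[0,0,0],[0.06,0.03,-0.185],0],[[0,0,0],[0.04,0.07,-0.21],0.5],[[0,0,0],[0.03,0.1,-0.23],0.5],[[0,0,0],[0.03,0.1,-0.23],0.5]]'
python3 - <<'E'
from h import *
c=snap('wrist','wa');snap('scene','sa');lids('sa')
W=cloud(c); o=np.array([570,-2.2]); th=.117
d=W[...,:2]-o; bx=d@[np.cos(th),np.sin(th)]; by=d@[-np.sin(th),np.cos(th)]; z=W[...,2]
m=(z>172)&(z<195)&(bx>0)&(bx<118)&(abs(by)<140); q=lambda a:np.percentile(a[m],[2,50,98]).round(1); print('rib',m.sum(),q(bx),q(by),q(z))
m=(z>84)&(z<93)&(bx<20)&(bx>-60)&(by<-100)&(by>-145); print('tab',m.sum(),q(bx) if m.sum() else '')
m=(z>44)&(z<50)&(bx<20)&(bx>-60)&(abs(by)<100); print('front',m.sum(),q(bx) if m.sum() else '')
rel([616.3,12.2,168])
E
```

```text
time: 41.45
tool_pos: [529.0, -25.5, 302.7]
tcp_rot: [-3.141, 0.009, -3.019]
contact_force: [-0.0, -1.7, -0.0]
grip_width: 20.0
finger_force: 0.0
sa [394. 236.] 76 [ 574.1 -131.1] 11.5 [ 574.5 -129.    80.3]Traceback (most recent call last):
  File "<stdin>", line 5, in <module>
  File "<stdin>", line 5, in <lambda>
    return _quantile_unchecked(
        a, q, axis, out, overwrite_input, method, keepdims, weights)
    return _ureduce(a,
                    func=_quantile_ureduce_func,
    ...<5 lines>...
                    overwrite_input=overwrite_input,
                    method=method)
    r = func(a, **kwargs)
    result = _quantile(arr,
                       quantiles=q,
    ...<2 lines>...
                       out=out,
                       weights=wgt)
    slices_having_nans = np.isnan(arr[-1, ...])
                                  ~~~^^^^^^^^^
IndexError: index -1 is out of bounds for axis 0 with size 0
```

View pics/sa.png

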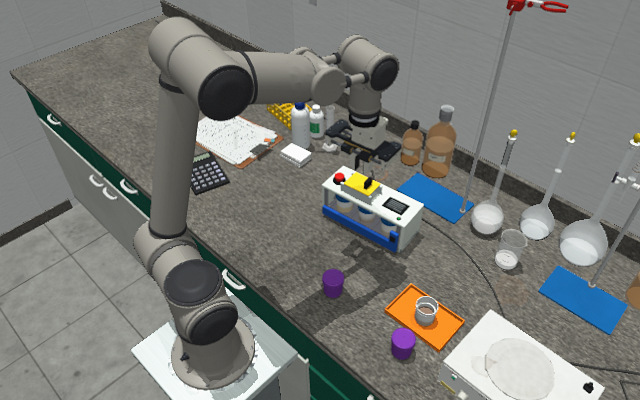

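The drawer stays shut with the three cups inside. I'll return to the rib.

```bash
python3 -m handwheel '[[[0,0,0],[0,0,0],0.6],[[0,0,0],[0,0,0],0.6],[[0,0,0],[0,0,0],0.6]]'; python3 -c "
from h import *
rel([616.3,12.3,168])"
```

```text
time: 41.85
tool_pos: [526.5, -30.2, 298.3]
tcp_rot: [3.141, -0.001, -3.025]
contact_force: [0.4, -0.2, 0.6]
grip_width: 51.8
finger_force: 0.0
t 41.85 pos [526.5 -30.2 298.3] rot [ 3.1411e+00 -1.3000e-03 -3.0252e+00]
[-0.0943  0.0317  0.1302]
```

```bash
python3 -m handwheel '[[[0,0,0],[-0.04,0.015,0],0.6],[[0,0,0],[-0.08,0.028,0],0.6],[[0,0,0],[-0.0943,0.0317,0.01],0.6],[[0,0,0],[-0.0943,0.0317,0.05],0.6],[[0,0,0],[-0.0943,0.0317,0.085],0.6],[[0,0,0],[-0.0943,0.0317,0.11],0.6],[[0,0,0],[-0.0943,0.0317,0.123],0.6],[[0,0,0],[-0.0943,0.0317,0.13],0.6],[[0,0,0],[-0.0943,0.0317,0.13],0.6],[[0,0,0],[-0.0943,0.0317,0.13],0.6]]'
python3 -m handwheel '[[[0,0,0],[0,0,0],0],[[0,0,0],[0,0,0],0],[[0,0,0],[0,0,0],0],[[0,0,0],[0,0,0],0],[[0,0,0],[0,0,0],0],[[0,0,0],[0,0,0],0],[[0,0,0],[0,0,0],0]]'
```

```text
time: 42.85
tool_pos: [617.4, 13.0, 170.5]
tcp_rot: [-3.141, 0.002, -3.024]
contact_force: [1.3, 0.4, -0.4]
grip_width: 55.1
finger_force: 0.0
time: 43.55
tool_pos: [616.7, 13.2, 169.2]
tcp_rot: [-3.142, 0.0, -3.024]
contact_force: [0.8, -1.2, 0.9]
grip_width: 11.5
finger_force: 30.0
```

```bash
python3 -m handwheel '[[[0,0,0],[0,0.005,0],0],[[0,0,0],[0,0.012,0],0],[[0,0,0],[0,0.02,0],0],[[0,0,0],[0,0.028,0],0],[[0,0,0],[0,0.036,0],0],[[0,0,0],[0,0.043,0],0],[[0,0,0],[0,0.05,0],0],[[0,0,0],[0,0.055,0],0],[[0,0,0],[0,0.058,0],0],[[0,0,0],[0,0.06,0],0],[[0,0,0],[0,0.06,0],0],[[0,0,0],[0,0.06,0],0]]'
```

```text
time: 44.75
tool_pos: [609.9, 72.1, 169.1]
tcp_rot: [-3.141, 0.0, -3.024]
contact_force: [3.2, -3.8, -1.2]
grip_width: 11.6
finger_force: 30.0
```

```bash
python3 -m handwheel '[[[0,0,0],[0,0.0005,0],0],[[0,0,0],[0,0.001,0],0],[[0,0,0],[0,0.001,0],0]]'
python3 -m handwheel '[[[0,0,0],[0,0,0],0.4],[[0,0,0],[0,0,0],0.4],[[0,0,0],[0,0,0],0.4],[[0,0,0],[0,0,-0.02],0.4],[[0,0,0],[0,0,-0.06],0.4],[[0,0,0],[0,0,-0.1],0.4],[[0,0,0],[0.04,0.03,-0.13],0.4],[[0,0,0],[0.08,0.07,-0.13],0.4],[[0,0,0],[0.12,0.11,-0.13],0.4],[[0,0,0],[0.15,0.15,-0.13],0.4],[[0,0,0],[0.15,0.19,-0.13],0.4],[[0,0,0],[0.15,0.19,-0.13],0.4]]'
python3 - <<'E'
from h import *
c=snap('scene','sb')
im=c['image'][150:360,230:480,::-1]; cv2.imwrite('pics/cb.png',cv2.resize(im,None,fx=2.8,fy=2.8,interpolation=2))
W=cloud(c); o=np.array([568.4,-4.4]); th=.117
d=W[...,:2]-o; by=d@[-np.sin(th),np.cos(th)];bx=d@[np.cos(th),np.sin(th)]; z=W[...,2]
h=cv2.cvtColor(c['image'],cv2.COLOR_RGB2HSV)
for W0,c0 in ((cloud(load('scene0')),load('scene0')),(W,c)):
    d=W0[...,:2]-o; by=d@[-np.sin(th),np.cos(th)];bx=d@[np.cos(th),np.sin(th)];h=cv2.cvtColor(c0['image'],cv2.COLOR_RGB2HSV)
    m=(h[...,0]>20)&(h[...,0]<33)&(h[...,1]>180)&(bx>0)&(bx<118)&(abs(by)<150); print('plate by',np.percentile(by[m],[2,50,98]))
    m=(h[...,0]>105)&(h[...,0]<122)&(h[...,1]>150)&(bx<30)&(bx>-60)&(abs(by)<135)&(W0[...,2]<45)&(W0[...,2]>5); print('front bx',np.percentile(bx[m],[10,50,90]))
E
```

```text
time: 45.05
tool_pos: [609.9, 72.2, 169.1]
tcp_rot: [-3.139, 0.0, -3.024]
contact_force: [3.2, -7.1, -0.5]
grip_width: 11.5
finger_force: 30.0
time: 46.25
tool_pos: [435.3, 249.0, 299.8]
tcp_rot: [3.139, 0.0, -3.018]
contact_force: [0.8, -0.9, 0.2]
grip_width: 36.5
finger_force: 0.0
plate by [ 44.57942589  95.30668515 132.33556085]
front bx [-10.90132895  -8.04325172  -4.71212431]
plate by [ 45.69819623  94.93111996 133.96355109]
front bx [-10.95670511  -8.30502387  -4.96254537]
```

View pics/cb.png

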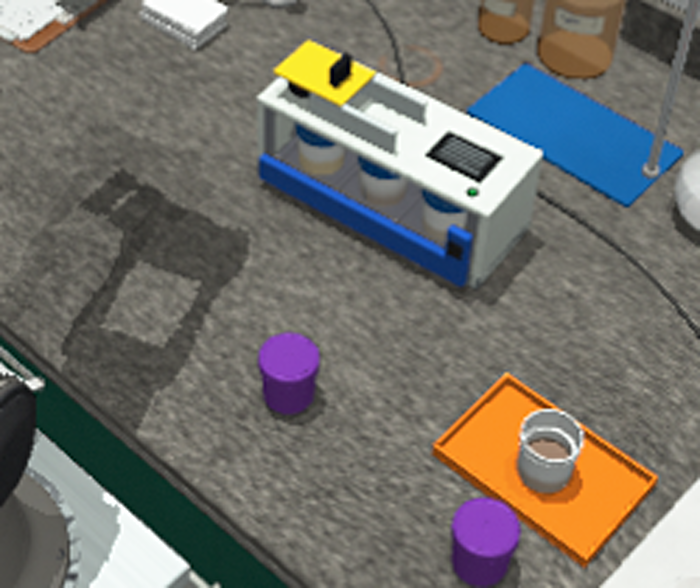

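The picture shows the drawer shut, three lidded cups inside, the catch back over the button, the used cup upright in the tray, and the purple cups untouched. I'm handing the job in.

```bash
python3 -m handwheel '[[[0,0,0],[0,0,0],0.4],[[0,0,0],[0,0,0],0.4],[[0,0,0],[0,0,0],0.4]]'; python3 -c "
from plant import close_job
print(close_job())"
```

```text
time: 46.6
tool_pos: [438.9, 243.7, 298.9]
tcp_rot: [-3.141, -0.0, -3.026]
contact_force: [-0.0, -0.8, -0.1]
grip_width: 36.8
finger_force: 0.0
the job is handed in; nothing more can be done
None
```

The job is handed in after about 47 s of robot time, with no verdict returned: the used cup stands in the orange tray, the three fresh cups stand one to a bay, the drawer is latched, and the catch is back over the button.

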